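# Widen the book rack by one hole and shelve the blue book

### The arm

A 6-joint arm with a two-finger parallel gripper is mounted at the origin on a cart in front of the work surface, level with it; the furniture and walls round the work are solid. World frame = base frame: x ahead of the robot, y to its left, z up, the work surface at z = 0. Lengths are in m, angles in rad, forces in N, time in s.
With the tool pointing down it reaches from about 0.4 to 0.825 m from the base axis. Payload 7 kg.
Tool frame: the origin (TCP) lies on the centre line of the jaws, within the pads' length; the fingertips stand 22 mm ahead of it and the grasp point (between the pads) lies 3 mm ahead of it (arm.tcp_to_tips is the distance from the TCP to the fingertips, in m); z points along the fingers, y is the line along which they close (so a half turn about z gives the same grasp; the last joint's range is limited). The gripper opens to 88 mm and grips with 3 to 60 N. Pads are 19 mm wide; open, the fingers measure 130 mm over their backs; the gripper's body (78 mm by 193 mm) begins 47 mm behind the grasp point.
Start: joints at [1.399, 0.359, 0.012, 0, -1.224, -0.288], TCP at [0.3, 0.605, 0.249] pointing down, gripper open.
Joint ranges: [-3.07, 3.07], [-1.43, 2.12], [-1.02, 1.25], [-3.03, 1.67], [-3.05, -0], [-3.03, 3.03]. Speed limits (rad/s): [2.39, 2.39, 3.01, 3.14, 3.14, 3.14].

### API

Orientations are given as [roll, pitch, yaw] about the fixed x, y, z axes, in that order (R = Rz(yaw) Ry(pitch) Rx(roll)).
In Python, from station import arm gives the robot as it stands.
- The arm moves only by the tool jog_arm, never from a script. Its argument "targets" is a list of rows, each an object of numbers: "dx", "dy", "dz": the shift along the tool's x, y, z in mm; "rx", "ry", "rz": the turn, a rotation vector about the tool's x, y, z in rad; "gripper": the closure, from 0 (fully open) to 1 (shut). In form: [{"dx": .., "dy": .., "dz": .., "rx": .., "ry": .., "rz": .., "gripper": ..}, ...]. A call has exactly 8 rows; each row is the pose to reach, as a shift and turn from the pose commanded when the call began, along the tool's axes at that moment; what a row does not reach only later rows make up. A row lasts 1/12 s, in which the tool goes at most 41.7 mm and 7.16 degrees, less where a joint would pass 70% of its speed; a pose out of reach is approached as far as the arm can. A call with a gripper value outside its range is refused whole. The fingers move at their own pace and stop on an object; "force" is the grip in N (left out, the last holds). Time passes only in rows, so rows that repeat a pose let the fingers close, or fill a call up. It gives the time, the measured TCP pose, the force, the opening and the grip force at its end, in the units of the state.
- arm.get_state(): the state, without advancing time (a new reading comes with each control period).
- arm.grab_frame(name): name is "side" or "top"; returns a dict with "frame" (420x560x3 uint8, red, green, blue), "z_map" (420x560 float32, m along the optical axis (not along the pixel's ray), 0 where there is no reading), "fx", "fy", "cx", "cy" (pixels), "distortion" ([k1, k2, p1, p2, k3] as OpenCV has them; the pictures are not rectified), "view" (4x4, takes a point from world to camera coordinates). Camera axes: x right, y down, z forward; pixel columns grow to the right and rows downward; lengths in m; the calibration is good to about 2 mm. A picture is of the moment at which its call begins.
- arm.job_done(): hands the job in; it is judged then, once.
The state is a dict: "t": time; "q": joint angles; "qd": joint speeds; "joint_efforts": joint torques, N m; "eef_pos": TCP position; "ee_rot": TCP orientation; "force": force on the tool from outside, world axes, zero at the start; "moment": the same for the moment, N m; "width": finger opening in m; "gripper_force": force on a finger pad.
Only numpy, scipy, OpenCV 4.12 (cv2) and the standard library are available. Lean on these libraries where they do the work, as an engineer would, in place of code of your own. Each camera call takes 0.05 s, during which the arm holds its last target. There are 200 camera calls.

### The job

The book rack is one hole too tight for the blue book. Squeeze in the red spring button on the rack's front rail and slide the white book end away from the books to the very next hole, until the button snaps fully out again, taking care never to force the tube hard against the button. Then stand the blue book upright on the rack's shelf, in the gap between the dark red book and the book end, without disturbing the mug, the binder clip or the glue stick.

Things in the scene. Friction and masses are not known exactly. Their poses are not given: they have to be found in the camera images.
- window (a point): Middle of the window in the sleeve's front wall, on its outer face, 43 x 17 mm, to -y of the button. Behind it an adjustable steel strip is screwed on, with the next 15 mm hole, set 32 to 48 mm to -y of the middle hole (differs every time, not measured here). Sliding the book end to +y brings that hole to the button: feel for the click. Nothing may cover the hole.
- book_rack: Desk book rack, fixed, 144 deep (x) x 296 long (y) x 134 mm high; origin on the desk midway between the rails, -x its front (to the robot), z up; the books are at its -y end. Two square dark inner rails, 22 mm, run along y at x = -57 and +57, axis at z = 52 mm; between them a wooden shelf board, top at z = 12 mm. End plates: at y = -150, 134 mm high, and at y = +137, 70 mm high.
- red_book_foot (a point): Foot of the dark red book's free (+y) side on the shelf board, midway between the rails: one edge of the gap. That book is fixed in the rack, its top at z = 110 mm; two more fixed books beyond it (22 mm and more to -y) reach z = 158 mm.
- end_foot (a point): Foot of the book end's face, midway between the rails at shelf height: the +y edge of the gap. The gap from here to the red book's foot is 18 mm now, too tight for the blue book.
- book_end: Sliding white book end: face plate (5 mm, top at z = 105, face 81 mm to -y of the origin) on two square sleeves, 28 mm outside, 5 N of friction. It slides to +y, up to 51 mm. Axes as the rack's; origin on the front sleeve's axis at its middle hole, where the button stands now, between black finger ribs 28 mm apart (front and back, 3.5 mm high). Air above is free from 74 mm to -y to 60 mm to +y.
- snap_button: Red domed button, 12 mm across, carried by the inner front rail (does not move along y); origin: dome tip, axes as the rack's. Out, it is 7 mm proud of the sleeve's front face (to -x) and locks the sleeve, with 1.5 mm play either way in its 15 mm hole. Its spring gives 2 N at first, 4.5 N pressed flush. It stands 22 N of the sleeve against it, no more.
- button_flush (a point): Point on the sleeve's front face where the dome tip is flush. A pad pinching the sleeve between the ribs here (other finger on its back face, 28 mm away) holds it flush; then 7 to 10 N along the tube slides the hole's edge over the dome. Under the wall it needs no pressing. At the next hole it springs out by itself, jerking the sleeve a little forward (up to 10 N), and the sleeve then stops dead.
- blue_book: Loose hard-bound dark blue book standing upright on the desk, 78 deep (x, spine to -x) x 44 thick (y) x 150 mm high, 0.25 to 0.5 kg; origin: centre of its underside.
- coffee_mug: Bystander: loose blue-green mug with a handle, 86 mm across, 90 mm high; origin: centre of its underside.
- binder_clip: Bystander: loose black binder clip, 32x32x40 mm; origin: centre of its underside.
- glue_stick: Bystander: loose white glue stick with a red cap, standing upright, 25 mm across, 88 mm high; origin: centre of its underside.

How it is judged:
By the outcome, as a careful person would: the job done as asked, in the order asked, and still so for the second after the job is handed in, with the robot touching nothing.
It also fails if it takes over 72 s, if anything falls off the work surface, if the arm or the gripper's body presses on something with over 40 N, if the wrist force passes 120 N, or if a joint passes its speed limit or range.

## Working session

There is one attempt and no reset: what is moved stays moved. The work goes in short steps, Python scripts to look and compute and a tool call to move; the robot and the scene stay as the last step left them, time stands still between calls to the robot, and variables do not carry over. Pictures are saved under pics/ and viewed, at most 10 in all, crops included, and the job is handed in when it is done.

Besides the shell and the picture viewer there is one more tool, called after "Call:" as name(argument=value, ...) on one line, values as JSON. jog_arm: Moves the arm, as the interface text tells. Its arguments: {"type":"object","properties":{"targets":{"type":"array","items":{"type":"object","properties":{"dx":{"type":"number"},"dy":{"type":"number"},"dz":{"type":"number"},"rx":{"type":"number"},"ry":{"type":"number"},"rz":{"type":"number"},"gripper":{"type":"number"}}}},"force":{"type":"number"}},"required":["targets"]}

```bash
mkdir -p pics; ls
cat > h.py <<'E'
import numpy as np, cv2, pickle
def load(n): return pickle.load(open(f'pics/{n}.pkl','rb'))
def grab(arm,cam,n):
    f=arm.grab_frame(cam); pickle.dump(f,open(f'pics/{n}.pkl','wb')); cv2.imwrite(f'pics/{n}.png',f['frame'][:,:,::-1]); return f
def K(f): return np.array([[f['fx'],0,f['cx']],[0,f['fy'],f['cy']],[0,0,1.]])
def ray(f,u,v):
    p=cv2.undistortPoints(np.array([[[u,v]]],float),K(f),np.array(f['distortion'],float))[0,0]
    V=np.array(f['view']); R=V[:3,:3]; c=-R.T@V[:3,3]; return c,R.T@np.array([p[0],p[1],1.])
def onz(f,u,v,z,ax=2):
    c,d=ray(f,u,v); return c+d*(z-c[ax])/d[ax]
def dep(f,u,v):
    c,d=ray(f,u,v); return c+d*f['z_map'][int(round(v)),int(round(u))]
def proj(f,P):
    V=np.array(f['view']); return cv2.projectPoints(np.array(P,float).reshape(-1,1,3),cv2.Rodrigues(V[:3,:3])[0],V[:3,3],K(f),np.array(f['distortion'],float))[0][:,0]
def cloud(f):
    h,w=f['z_map'].shape; g=np.stack(np.meshgrid(np.arange(w),np.arange(h)),-1).reshape(-1,1,2).astype(float)
    p=cv2.undistortPoints(g,K(f),np.array(f['distortion'],float))[:,0]; z=f['z_map'].reshape(-1,1)
    V=np.array(f['view']); X=np.hstack([p*z,z])-V[:3,3]
    return (X@V[:3,:3]).reshape(h,w,3)
E
python3 - <<'E'
from station import arm
from h import *
for c in('side','top'):
    f=grab(arm,c,c+'0'); V=np.array(f['view']); print(c,-V[:3,:3].T@V[:3,3],V[2,:3],f['fx'])
print(arm.get_state())
E
```

```text
pics
side [ 0.16811144 -0.29516179  0.58038209] [ 0.38566925  0.708533   -0.5909655 ] 447.56423160673916
top [0.40403419 0.28969986 1.07387218] [ 0.10181575 -0.00502621 -0.99479058] 440.58495495042774
{'t': 0.1, 'q': array([ 1.39909122e+00,  3.59310918e-01,  1.11611964e-02, -2.87206317e-04,
       -1.22411002e+00, -2.88110436e-01]), 'qd': array([ 0.00068463, -0.00180567,  0.00139771, -0.00015353,  0.00103478,
        0.00088413]), 'joint_efforts': array([-2.38002700e-03, -5.84162557e+01,  2.93752509e+01,  7.01562077e+00,
        1.02320398e-02, -5.20163394e-05]), 'eef_pos': array([0.2993965 , 0.6045208 , 0.24772768]), 'ee_rot': array([ 3.14011283e+00, -1.56971580e-04, -4.59913207e-01]), 'force': array([ 0.24490783, -0.74761298, -0.02166346]), 'moment': array([-0.01965152,  0.02053359,  0.02916245]), 'gripper_force': 0.0, 'width': 0.08763972765406407}
```

View pics/side0.png

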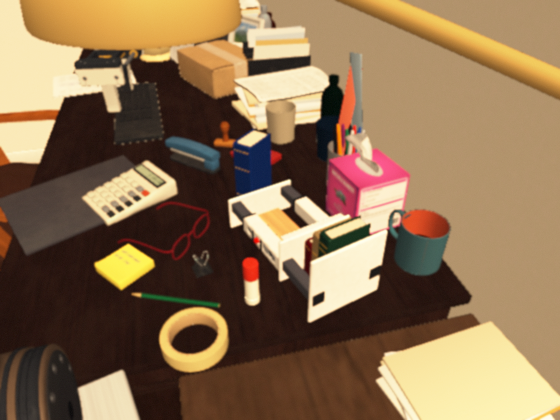

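View pics/top0.png

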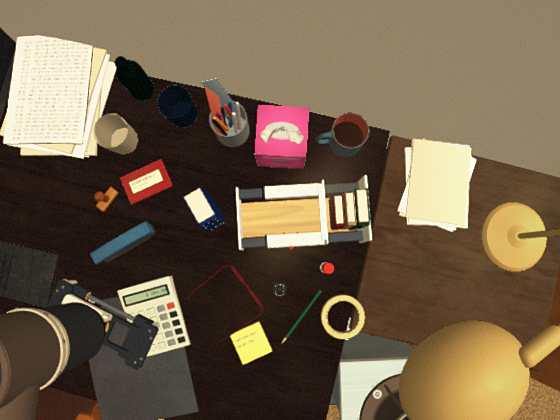

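Side: button near (257,240), the rack at (230–385, 185–315), the book at (253,163) with the clip at (202,263) and the glue stick at (250,282). Top: rack (237–371, 178–248), button (291,248), blue book (203,208).

Run:
```python
from h import *
s=load('side0');t=load('top0')
for n,f,b in(('side',s,(215,170,400,320)),('top',t,(180,165,390,285))):
    x0,y0,x1,y1=b; k=3 if n=='top' else 4
    im=cv2.resize(f['frame'][y0:y1,x0:x1,::-1],None,fx=k,fy=k,interpolation=cv2.INTER_CUBIC)
    im=np.clip(im.astype(float)*1.3+15,0,255).astype(np.uint8)
    cv2.imwrite(f'pics/{n}_crop.png',im)
C=cloud(t); Cs=cloud(s)
# raised stuff near rack in top view
for nm,(u,v) in dict(plateHi=(366,200),plateLo=(239,215),bookend=(324,215),shelf=(275,215),desk=(300,275),red=(337,210),tissue=(270,115),glue=(328,268),clip=(280,290),mug=(363,133),blue=(200,203),lamp=(465,370),pen=(228,130),frail=(280,245)).items(): print(nm,C[v,u].round(3))
f=t['frame'].astype(int)
for nm,f,CC in(('top',t,C),('side',s,Cs)):
    h=cv2.cvtColor(f['frame'],cv2.COLOR_RGB2HSV)
    m=((h[...,0]<8)|(h[...,0]>172))&(h[...,1]>170)&(h[...,2]>110)
    n,l,st,ce=cv2.connectedComponentsWithStats(m.astype(np.uint8))
    for i in range(1,n):
        if st[i,4]>=4: print(nm,'red',st[i],ce[i].round(1),np.median(CC[l==i],0).round(3))
```

```text
plateHi [0.518 0.108 0.155]
plateLo [0.503 0.385 0.066]
bookend [0.494 0.193 0.104]
shelf [0.506 0.303 0.012]
desk [0.359 0.246 0.002]
red [0.504 0.164 0.106]
tissue [0.719 0.307 0.124]
glue [0.377 0.187 0.087]
clip [0.326 0.296 0.014]
mug [0.696 0.085 0.042]
blue [0.523 0.46  0.144]
lamp [0.268 0.083 0.57 ]
pen [0.722 0.415 0.007]
frail [0.431 0.293 0.065]
top red [205  87  17  32 242] [213. 102.] [0.728 0.423 0.193]
top red [224 104   8  14  39] [227.7 109.7] [0.735 0.401 0.121]
top red [335 115  11  11  44] [340.1 119.6] [0.726 0.141 0.059]
top red [221 118   3   5   9] [222.4 119.9] [0.726 0.419 0.081]
top red [349 120   5   2   5] [351.  120.4] [0.729 0.111 0.039]
top red [216 127   5   7  17] [217.7 130.1] [0.709 0.433 0.056]
top red [120 159  53  46 911] [146.  181.5] [0.595 0.618 0.013]
top red [264 159   3   4   5] [265.4 160.8] [0.629 0.32  0.06 ]
top red [343 202   1   8   8] [343.  205.5] [0.513 0.151 0.108]
top red [344 215   1   8   8] [344.  218.5] [0.482 0.15  0.109]
top red [289 247   5   3  11] [290.7 247.7] [0.424 0.267 0.054]
top red [322 263  12  11 106] [328.1 2
[... 1075 characters left out ...]
172  10  10  10] [342.5 176.5] [0.626 0.288 0.118]
side red [344 173  22  20  52] [354.5 182.4] [0.626 0.245 0.126]
side red [142 191   6   4  17] [144.6 192.5] [0.297 0.555 0.032]
side red [355 194   4  23  27] [356.8 205.6] [0.623 0.232 0.083]
side red [402 210  47  28 954] [425.4 223.4] [0.723 0.149 0.066]
side red [188 230   6   6  10] [190.3 232.5] [0.337 0.375 0.033]
side red [253 237   7   7  29] [255.7 240.1] [0.426 0.267 0.056]
side red [174 238   7   8   9] [176.7 241.7] [0.302 0.349 0.042]
side red [163 249  10   4  21] [168.2 251.2] [0.283 0.342 0.034]
side red [179 252   6   6   6] [181.5 254.5] [0.309 0.354 0.004]
side red [242 257  17  25 359] [250.3 268.7] [0.376 0.182 0.081]
```

View pics/side_crop.png

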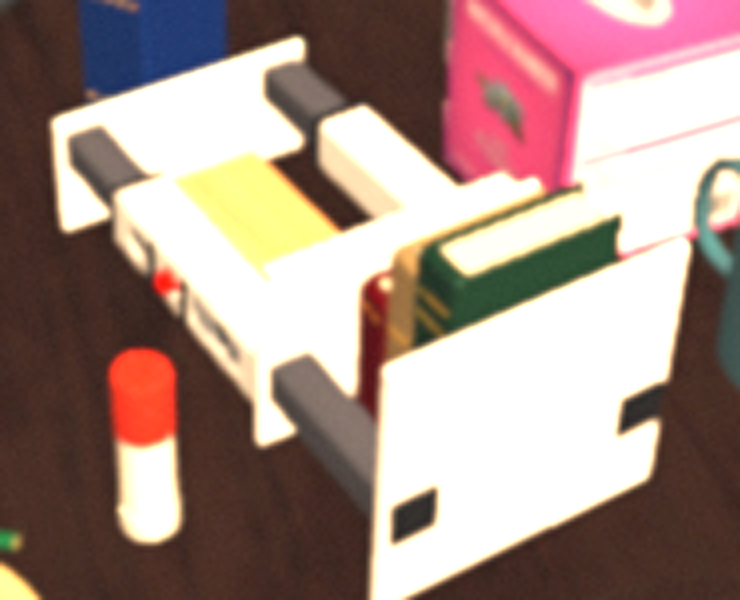

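View pics/top_crop.png

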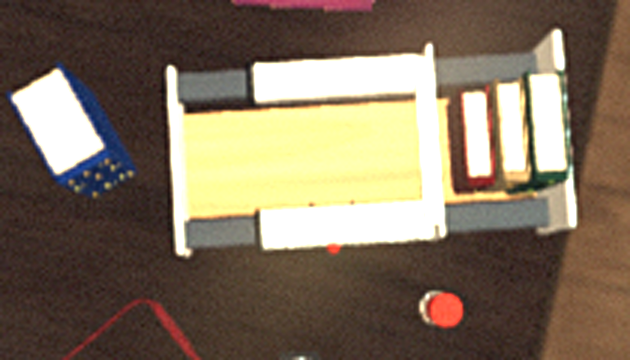

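Side crop: ribs and button at crop (165,282), with the window and dark strip to the right at (215,325). Top crop: the sleeve spans x 260–440, the button is at (333,248), and the book is turned about 30°. Next I'll measure the geometry and check the lamp.

Run:
```python
from h import *
s=load('side0');t=load('top0'); C=cloud(t); Cs=cloud(s)
def rect(P,n):
    r=cv2.minAreaRect((P*1000).astype(np.float32)); print(n,len(P),np.round(r[0],1),np.round(r[1],1),round(r[2],2))
def sel(C,lo,hi): return np.all((C>lo)&(C<hi),-1)
X=C
rect(X[sel(X,[.41,.19,.060],[.46,.34,.072])][:,:2],'front sleeve top')
rect(X[sel(X,[.53,.20,.060],[.58,.34,.072])][:,:2],'back sleeve top')
rect(X[sel(X,[.40,.36,.06],[.60,.41,.080])][:,:2],'low plate')
rect(X[sel(X,[.40,.17,.099],[.60,.22,.110])][:,:2],'bookend top')
rect(X[sel(X,[.42,.1,.10],[.60,.175,.115])][:,:2],'redbook top')
rect(X[sel(X,[.42,.05,.145],[.60,.175,.17])][:,:2],'tall books')
m=sel(X,[.45,.40,.142],[.60,.52,.156]); rect(X[m][:,:2],'blue top'); print(X[m][:,2].mean())
rect(np.vstack([Cs[sel(Cs,[.45,.40,.143],[.60,.52,.156])]])[:,:2],'blue top side')
rect(X[sel(X,[.30,.26,.008],[.36,.33,.05])][:,:2],'clip')
for CC,n in((C,'top'),(Cs,'side')):
    L=CC[(CC[...,2]>.2)&(CC[...,1]<.45)&(CC[...,0]<.6)]
    for z in np.arange(.2,.8,.05):
        Q=L[(L[:,2]>z)&(L[:,2]<z+.05)]
        if len(Q): print(n,round(z,2),len(Q),Q.min(0).round(3),Q.max(0).round(3))
# edge lines of blue book top corners etc in top image by z-plane cast
h=cv2.cvtColor(s['frame'],cv2.COLOR_RGB2HSV)
# triangulate button
a=ray(t,290.7,247.7);b=ray(s,255.7,240.1)
A=np.stack([a[1],-b[1]],1);q=np.linalg.lstsq(A,b[0]-a[0],rcond=None)[0];print('button',a[0]+a[1]*q[0],b[0]+b[1]*q[1])
x0,y0,x1,y1=235,215,285,280
im=cv2.resize(s['frame'][y0:y1,x0:x1,::-1],None,fx=9,fy=9,interpolation=cv2.INTER_CUBIC)
cv2.imwrite('pics/win.png',im)
```

```text
front sleeve top 734 [443.4 265.3] [ 32.1 147.4] 2.36
back sleeve top 697 [557.7 269. ] [ 28.7 138.7] 2.41
low plate 362 [496.4 378.5] [ 35.2 142.9] 89.99
bookend top 423 [503.4 186.6] [143.   34.6] 1.85
redbook top 387 [503.6 137.2] [138.4  69.4] 2.05
tall books 487 [505.5 116.5] [79.4 27. ] 2.47
blue top 695 [516.5 461.7] [76.2 44.5] 28.77
0.1464994145098863
blue top side 464 [517.4 462. ] [80.7 45. ] 28.72
clip 112 [328.8 298. ] [28.7 25.6] 88.33
top 0.2 1 [0.08  0.05  0.206] [0.08  0.05  0.206]
top 0.45 14 [0.242 0.062 0.498] [0.311 0.143 0.5  ]
top 0.5 3553 [ 0.192 -0.054  0.5  ] [0.314 0.145 0.55 ]
top 0.55 8168 [ 0.201 -0.048  0.55 ] [0.309 0.129 0.582]
side 0.2 1601 [ 0.064 -0.052  0.2  ] [0.11  0.042 0.25 ]
side 0.25 3415 [ 0.064 -0.051  0.25 ] [0.106 0.03  0.267]
side 0.45 142 [ 0.17  -0.019  0.499] [0.305 0.058 0.5  ]
side 0.5 15128 [ 0.168 -0.19   0.5  ] [0.374 0.083 0.533]
side 0.55 932 [ 0.168 -0.295  0.58 ] [ 0.168 -0.295  0.58 ]
button [0.42480552 0.26812596 0.05567019] [0.42650646 0.26739155 0.05572045]
```

View pics/win.png

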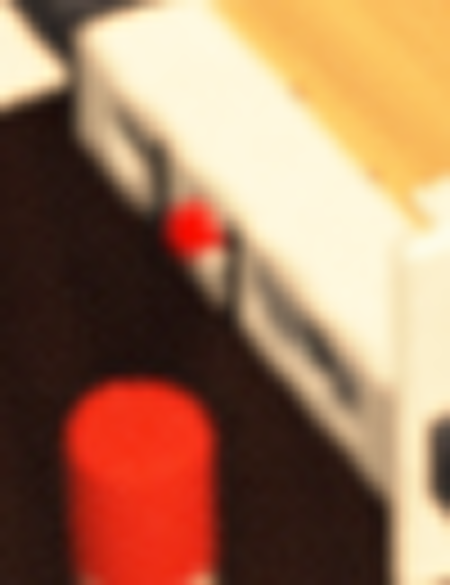

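The button is at (0.425, 0.268, 0.055), the sleeve axis at x≈0.445, and the rack yaw is about +2.2°. The book is at (0.517, 0.462), yaw +28.7°. All of this fits the given sizes.

```bash
cat > to.py <<'E'
import sys,numpy as np
from scipy.spatial.transform import Rotation as R
from station import arm
x,y,z,yaw=map(float,sys.argv[1:5])   # target TCP, tool down
s=arm.get_state(); R0=R.from_euler('xyz',s['ee_rot'])
print('shift mm',(R0.inv().apply(np.array([x,y,z])-s['eef_pos'])*1e3).round(1),'rot',(R0.inv()*R.from_euler('xyz',[np.pi,0,yaw])).as_rotvec().round(3))
print('t',round(s['t'],2),'p',s['eef_pos'].round(4),s['ee_rot'].round(4),'q',s['q'].round(2),'F',s['force'].round(1),s['width'],s['gripper_force'])
E
python3 to.py .4455 .268 .2 -1.533
```

```text
shift mm [280.3 236.6  48.1] rot [ 1.000e-03 -1.000e-03  1.073e+00]
t 0.1 p [0.2994 0.6045 0.2477] [ 3.1401e+00 -2.0000e-04 -4.5990e-01] q [ 1.4   0.36  0.01 -0.   -1.22 -0.29] F [ 0.2 -0.7 -0. ] 0.08763972765406407 0.0
```

Call:
jog_arm(targets=[{"dx":28,"dy":24,"dz":1,"rz":0.107},{"dx":56,"dy":47,"dz":2,"rz":0.214},{"dx":84,"dy":71,"dz":3,"rz":0.322},{"dx":112,"dy":95,"dz":4,"rz":0.43},{"dx":140,"dy":118,"dz":5,"rz":0.537},{"dx":168,"dy":142,"dz":6,"rz":0.644},{"dx":196,"dy":166,"dz":7,"rz":0.751},{"dx":224,"dy":189,"dz":8,"rz":0.858}], force=12)

```text
invalid input at $.targets[0]: expected keys dx, dy, dz, rx, ry, rz, gripper
```

```bash
python3 to.py .4455 .268 .16 -1.533
```

```text
shift mm [280.3 236.6  88.1] rot [ 1.000e-03 -1.000e-03  1.073e+00]
t 0.1 p [0.2994 0.6045 0.2477] [ 3.1401e+00 -2.0000e-04 -4.5990e-01] q [ 1.4   0.36  0.01 -0.   -1.22 -0.29] F [ 0.2 -0.7 -0. ] 0.08763972765406407 0.0
```

Call:
jog_arm(targets=[{"dx":28,"dy":24,"dz":1,"rx":0,"ry":0,"rz":0.107,"gripper":0},{"dx":56,"dy":47,"dz":2,"rx":0,"ry":0,"rz":0.214,"gripper":0},{"dx":84,"dy":71,"dz":3,"rx":0,"ry":0,"rz":0.322,"gripper":0},{"dx":112,"dy":95,"dz":4,"rx":0,"ry":0,"rz":0.43,"gripper":0},{"dx":140,"dy":118,"dz":5,"rx":0,"ry":0,"rz":0.537,"gripper":0},{"dx":168,"dy":142,"dz":6,"rx":0,"ry":0,"rz":0.644,"gripper":0},{"dx":196,"dy":166,"dz":7,"rx":0,"ry":0,"rz":0.751,"gripper":0},{"dx":224,"dy":189,"dz":8,"rx":0,"ry":0,"rz":0.858,"gripper":0}], force=12)

```text
t: 0.77
eef_pos: [0.4165, 0.3341, 0.2404]
ee_rot: [3.141, -0.0, -1.323]
force: [1.0, 0.3, 0.0]
width: 0.0876
gripper_force: 0.0
```

```bash
python3 to.py .4455 .268 .16 -1.533
```

```text
shift mm [ 71.2 -11.9  80.4] rot [ 0.   -0.    0.21]
t 0.77 p [0.4165 0.3341 0.2404] [ 3.1413e+00 -1.0000e-04 -1.3229e+00] q [ 1.04  0.13 -0.31 -0.   -1.13 -0.8 ] F [1.  0.3 0. ] 0.08761821539525608 0.0
```

Call:
jog_arm(targets=[{"dx":14,"dy":-2,"dz":12,"rx":0,"ry":0,"rz":0.05,"gripper":0},{"dx":28,"dy":-4,"dz":24,"rx":0,"ry":0,"rz":0.1,"gripper":0},{"dx":42,"dy":-6,"dz":36,"rx":0,"ry":0,"rz":0.15,"gripper":0},{"dx":56,"dy":-9,"dz":48,"rx":0,"ry":0,"rz":0.2,"gripper":0},{"dx":66,"dy":-11,"dz":60,"rx":0,"ry":0,"rz":0.21,"gripper":0},{"dx":70,"dy":-12,"dz":72,"rx":0,"ry":0,"rz":0.21,"gripper":0},{"dx":71,"dy":-12,"dz":80,"rx":0,"ry":0,"rz":0.21,"gripper":0},{"dx":71,"dy":-12,"dz":80,"rx":0,"ry":0,"rz":0.21,"gripper":0}])

```text
t: 1.43
eef_pos: [0.445, 0.2693, 0.1587]
ee_rot: [3.139, -0.002, -1.529]
force: [-0.5, -0.8, -0.6]
width: 0.0876
gripper_force: 0.0
```

```bash
python3 to.py .4455 .268 .055 -1.533
python3 - <<'E'
from station import arm
from h import *
f=grab(arm,'side','s1'); g=grab(arm,'top','t1')
cv2.imwrite('pics/both1.png',cv2.resize(np.hstack([f['frame'],g['frame']])[:,:,::-1],(800,300)))
E
```

```text
shift mm [  1.1  -0.7 103.7] rot [ 0.002 -0.002  0.004]
t 1.43 p [0.445  0.2693 0.1587] [ 3.1391e+00 -2.2000e-03 -1.5287e+00] q [ 0.92  0.19 -0.45 -0.   -0.94 -0.88] F [-0.5 -0.8 -0.6] 0.08761671093674547 0.0
```

View pics/both1.png

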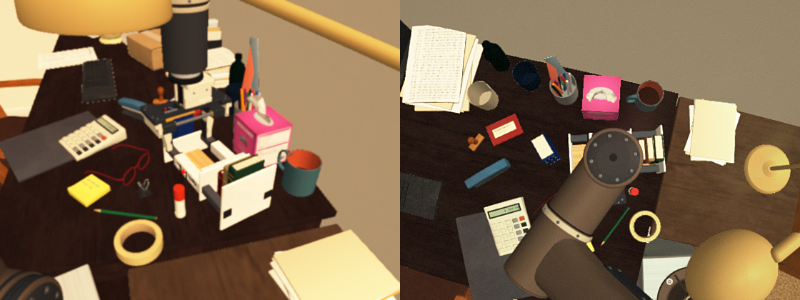

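The arm clears the lamp, and the fingers straddle the front sleeve at both1 (190,140). Descending.

Call:
jog_arm(targets=[{"dx":1,"dy":-1,"dz":15,"rx":0,"ry":0,"rz":0.004,"gripper":0},{"dx":1,"dy":-1,"dz":32,"rx":0,"ry":0,"rz":0.004,"gripper":0},{"dx":1,"dy":-1,"dz":50,"rx":0,"ry":0,"rz":0.004,"gripper":0},{"dx":1,"dy":-1,"dz":68,"rx":0,"ry":0,"rz":0.004,"gripper":0},{"dx":1,"dy":-1,"dz":84,"rx":0,"ry":0,"rz":0.004,"gripper":0},{"dx":1,"dy":-1,"dz":96,"rx":0,"ry":0,"rz":0.004,"gripper":0},{"dx":1,"dy":-1,"dz":103,"rx":0,"ry":0,"rz":0.004,"gripper":0},{"dx":1,"dy":-1,"dz":103,"rx":0,"ry":0,"rz":0.004,"gripper":0}])

```text
t: 2.2
eef_pos: [0.4465, 0.2695, 0.0568]
ee_rot: [3.141, -0.001, -1.531]
force: [-0.3, -0.1, -0.8]
width: 0.0875
gripper_force: 0.0
```

```bash
python3 to.py .4455 .268 .055 -1.533
python3 - <<'E'
from station import arm
from h import *
f=grab(arm,'side','s2')
x0,y0,x1,y1=200,170,320,290
cv2.imwrite('pics/s2c.png',cv2.resize(f['frame'][y0:y1,x0:x1,::-1],None,fx=5,fy=5,interpolation=cv2.INTER_CUBIC))
E
```

```text
shift mm [1.5 1.  1.8] rot [ 0.001 -0.001  0.002]
t 2.2 p [0.4465 0.2695 0.0568] [ 3.1406e+00 -1.1000e-03 -1.5312e+00] q [ 0.92  0.32 -0.56 -0.   -0.69 -0.88] F [-0.3 -0.1 -0.8] 0.08751571195070902 0.0
```

View pics/s2c.png

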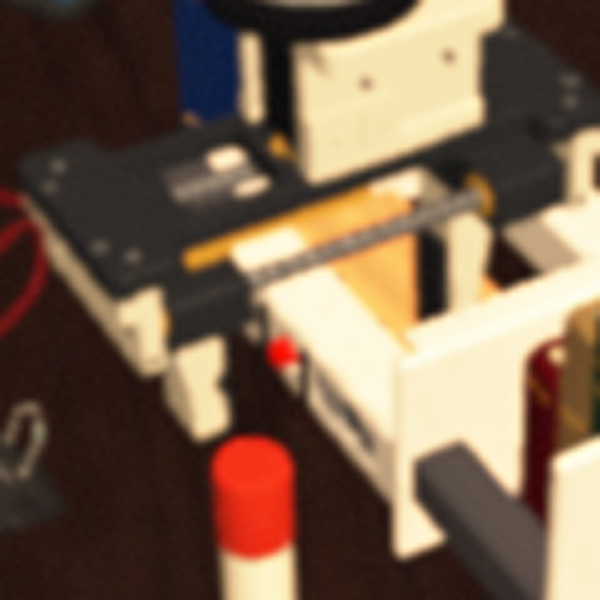

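Fingers straddle the sleeve; the button at crop (283,352) is between the ribs, and the front finger at (200,390) lines up with it along the closing line.

Call:
jog_arm(targets=[{"dx":1,"dy":0,"dz":2,"rx":0,"ry":0,"rz":0.002,"gripper":0.55},{"dx":1,"dy":0,"dz":2,"rx":0,"ry":0,"rz":0.002,"gripper":0.55},{"dx":1,"dy":0,"dz":2,"rx":0,"ry":0,"rz":0.002,"gripper":0.55},{"dx":1,"dy":0,"dz":2,"rx":0,"ry":0,"rz":0.002,"gripper":0.8},{"dx":1,"dy":0,"dz":2,"rx":0,"ry":0,"rz":0.002,"gripper":0.8},{"dx":1,"dy":0,"dz":2,"rx":0,"ry":0,"rz":0.002,"gripper":0.8},{"dx":1,"dy":0,"dz":2,"rx":0,"ry":0,"rz":0.002,"gripper":0.8},{"dx":1,"dy":0,"dz":2,"rx":0,"ry":0,"rz":0.002,"gripper":0.8}], force=14)

```text
t: 2.92
eef_pos: [0.4466, 0.2683, 0.0556]
ee_rot: [3.141, -0.0, -1.534]
force: [-3.4, 1.5, 1.7]
width: 0.0402
gripper_force: 1.5
```

Call:
jog_arm(targets=[{"dx":0,"dy":0,"dz":0,"rx":0,"ry":0,"rz":0,"gripper":0.9},{"dx":0,"dy":0,"dz":0,"rx":0,"ry":0,"rz":0,"gripper":0.9},{"dx":0,"dy":0,"dz":0,"rx":0,"ry":0,"rz":0,"gripper":0.9},{"dx":0,"dy":0,"dz":0,"rx":0,"ry":0,"rz":0,"gripper":0.9},{"dx":0,"dy":0,"dz":0,"rx":0,"ry":0,"rz":0,"gripper":0.9},{"dx":0,"dy":0,"dz":0,"rx":0,"ry":0,"rz":0,"gripper":0.9},{"dx":0,"dy":0,"dz":0,"rx":0,"ry":0,"rz":0,"gripper":0.9},{"dx":0,"dy":0,"dz":0,"rx":0,"ry":0,"rz":0,"gripper":0.9}])

```text
t: 3.58
eef_pos: [0.4447, 0.2677, 0.0553]
ee_rot: [3.138, -0.001, -1.535]
force: [-14.6, 2.9, 8.1]
width: 0.0277
gripper_force: 14.0
```

Call:
jog_arm(targets=[{"dx":0,"dy":-1,"dz":0,"rx":0,"ry":0,"rz":0,"gripper":0.9},{"dx":0,"dy":-2,"dz":0,"rx":0,"ry":0,"rz":0,"gripper":0.9},{"dx":0,"dy":-2,"dz":0,"rx":0,"ry":0,"rz":0,"gripper":0.9},{"dx":0,"dy":-2,"dz":0,"rx":0,"ry":0,"rz":0,"gripper":0.9},{"dx":0,"dy":-2,"dz":0,"rx":0,"ry":0,"rz":0,"gripper":0.9},{"dx":0,"dy":-2,"dz":0,"rx":0,"ry":0,"rz":0,"gripper":0.9},{"dx":0,"dy":-2,"dz":0,"rx":0,"ry":0,"rz":0,"gripper":0.9},{"dx":0,"dy":-2,"dz":0,"rx":0,"ry":0,"rz":0,"gripper":0.9}])

```text
t: 4.25
eef_pos: [0.4448, 0.2675, 0.0552]
ee_rot: [3.136, -0.002, -1.535]
force: [-25.4, 5.7, 15.6]
width: 0.0278
gripper_force: 14.0
```

Tool y is −x here, so I'll correct the other way.

Call:
jog_arm(targets=[{"dx":0,"dy":1,"dz":0,"rx":0,"ry":0,"rz":0,"gripper":0.9},{"dx":0,"dy":2,"dz":0,"rx":0,"ry":0,"rz":0,"gripper":0.9},{"dx":0,"dy":3,"dz":0,"rx":0,"ry":0,"rz":0,"gripper":0.9},{"dx":0,"dy":4,"dz":0,"rx":0,"ry":0,"rz":0,"gripper":0.9},{"dx":0,"dy":4.4,"dz":0,"rx":0,"ry":0,"rz":0,"gripper":0.9},{"dx":0,"dy":4.4,"dz":0,"rx":0,"ry":0,"rz":0,"gripper":0.9},{"dx":0,"dy":4.4,"dz":0,"rx":0,"ry":0,"rz":0,"gripper":0.9},{"dx":0,"dy":4.4,"dz":0,"rx":0,"ry":0,"rz":0,"gripper":0.9}])

```text
t: 4.92
eef_pos: [0.4445, 0.2678, 0.0552]
ee_rot: [3.141, -0.001, -1.534]
force: [3.5, -3.2, -6.7]
width: 0.0276
gripper_force: 14.0
```

Call:
jog_arm(targets=[{"dx":-0.5,"dy":0,"dz":0,"rx":0,"ry":0,"rz":0,"gripper":0.9},{"dx":-1,"dy":0,"dz":0,"rx":0,"ry":0,"rz":0,"gripper":0.9},{"dx":-1.5,"dy":0,"dz":0,"rx":0,"ry":0,"rz":0,"gripper":0.9},{"dx":-2,"dy":0,"dz":0,"rx":0,"ry":0,"rz":0,"gripper":0.9},{"dx":-2.5,"dy":0,"dz":0,"rx":0,"ry":0,"rz":0,"gripper":0.9},{"dx":-3,"dy":0,"dz":0,"rx":0,"ry":0,"rz":0,"gripper":0.9},{"dx":-3,"dy":0,"dz":0,"rx":0,"ry":0,"rz":0,"gripper":0.9},{"dx":-3,"dy":0,"dz":0,"rx":0,"ry":0,"rz":0,"gripper":0.9}])

```text
t: 5.58
eef_pos: [0.4444, 0.27, 0.0552]
ee_rot: [3.141, -0.002, -1.534]
force: [5.3, -6.2, -5.3]
width: 0.0277
gripper_force: 14.0
```

Call:
jog_arm(targets=[{"dx":-0.5,"dy":0,"dz":0,"rx":0,"ry":0,"rz":0,"gripper":0.9},{"dx":-1,"dy":0,"dz":0,"rx":0,"ry":0,"rz":0,"gripper":0.9},{"dx":-1.5,"dy":0,"dz":0,"rx":0,"ry":0,"rz":0,"gripper":0.9},{"dx":-2,"dy":0,"dz":0,"rx":0,"ry":0,"rz":0,"gripper":0.9},{"dx":-2.5,"dy":0,"dz":0,"rx":0,"ry":0,"rz":0,"gripper":0.9},{"dx":-3,"dy":0,"dz":0,"rx":0,"ry":0,"rz":0,"gripper":0.9},{"dx":-3,"dy":0,"dz":0,"rx":0,"ry":0,"rz":0,"gripper":0.9},{"dx":-3,"dy":0,"dz":0,"rx":0,"ry":0,"rz":0,"gripper":0.9}])

```text
t: 6.25
eef_pos: [0.4443, 0.2729, 0.0552]
ee_rot: [3.141, -0.002, -1.534]
force: [5.1, -7.4, -4.4]
width: 0.0281
gripper_force: 14.0
```

Call:
jog_arm(targets=[{"dx":-0.7,"dy":0,"dz":0,"rx":0,"ry":0,"rz":0,"gripper":0.9},{"dx":-1.4,"dy":0,"dz":0,"rx":0,"ry":0,"rz":0,"gripper":0.9},{"dx":-2.1,"dy":0,"dz":0,"rx":0,"ry":0,"rz":0,"gripper":0.9},{"dx":-2.8,"dy":0,"dz":0,"rx":0,"ry":0,"rz":0,"gripper":0.9},{"dx":-3.5,"dy":0,"dz":0,"rx":0,"ry":0,"rz":0,"gripper":0.9},{"dx":-4.2,"dy":0,"dz":0,"rx":0,"ry":0,"rz":0,"gripper":0.9},{"dx":-5,"dy":0,"dz":0,"rx":0,"ry":0,"rz":0,"gripper":0.9},{"dx":-5,"dy":0,"dz":0,"rx":0,"ry":0,"rz":0,"gripper":0.9}])

```text
t: 6.92
eef_pos: [0.4442, 0.2781, 0.0552]
ee_rot: [3.141, -0.002, -1.534]
force: [5.2, -6.7, -4.8]
width: 0.0277
gripper_force: 14.0
```

Run:
```python
from station import arm
from h import *
s0=load('side0'); f=grab(arm,'side','s3')
for n,F in(('0',s0),('3',f)):
    C=cloud(F); m=np.all((C>[.40,.15,.101])&(C<[.60,.25,.109]),-1); P=C[m]
    # keep points with |x-.50|<.05
    P=P[abs(P[:,0]-.5)<.05]; print(n,len(P),np.percentile(P[:,1],[5,50,95]).round(4))
    h=cv2.cvtColor(F['frame'],cv2.COLOR_RGB2HSV)[225:255,240:270]; m=((h[...,0]<8)|(h[...,0]>172))&(h[...,1]>170)&(h[...,2]>110); print('red px',m.sum())
```

```text
0 450 [0.1621 0.1945 0.2042]
red px 29
3 504 [0.1658 0.2051 0.2435]
red px 0
```

The book end is moving with the gripper (about 10 mm) and the button is under the wall. Next I'll move 16 mm.

Call:
jog_arm(targets=[{"dx":-2,"dy":0,"dz":0,"rx":0,"ry":0,"rz":0,"gripper":0.9},{"dx":-4,"dy":0,"dz":0,"rx":0,"ry":0,"rz":0,"gripper":0.9},{"dx":-6,"dy":0,"dz":0,"rx":0,"ry":0,"rz":0,"gripper":0.9},{"dx":-8,"dy":0,"dz":0,"rx":0,"ry":0,"rz":0,"gripper":0.9},{"dx":-10,"dy":0,"dz":0,"rx":0,"ry":0,"rz":0,"gripper":0.9},{"dx":-12,"dy":0,"dz":0,"rx":0,"ry":0,"rz":0,"gripper":0.9},{"dx":-14,"dy":0,"dz":0,"rx":0,"ry":0,"rz":0,"gripper":0.9},{"dx":-16,"dy":0,"dz":0,"rx":0,"ry":0,"rz":0,"gripper":0.9}])

```text
t: 7.63
eef_pos: [0.4436, 0.2939, 0.0552]
ee_rot: [3.141, -0.002, -1.534]
force: [5.9, -7.8, -3.9]
width: 0.0281
gripper_force: 14.0
```

Call:
jog_arm(targets=[{"dx":-0.4,"dy":0,"dz":0,"rx":0,"ry":0,"rz":0,"gripper":0.9},{"dx":-0.8,"dy":0,"dz":0,"rx":0,"ry":0,"rz":0,"gripper":0.9},{"dx":-1.2,"dy":0,"dz":0,"rx":0,"ry":0,"rz":0,"gripper":0.9},{"dx":-1.6,"dy":0,"dz":0,"rx":0,"ry":0,"rz":0,"gripper":0.9},{"dx":-2,"dy":0,"dz":0,"rx":0,"ry":0,"rz":0,"gripper":0.9},{"dx":-2.4,"dy":0,"dz":0,"rx":0,"ry":0,"rz":0,"gripper":0.9},{"dx":-2.8,"dy":0,"dz":0,"rx":0,"ry":0,"rz":0,"gripper":0.9},{"dx":-3,"dy":0,"dz":0,"rx":0,"ry":0,"rz":0,"gripper":0.9}])

```text
t: 8.3
eef_pos: [0.4435, 0.297, 0.0552]
ee_rot: [3.141, -0.002, -1.534]
force: [6.1, -8.0, -3.7]
width: 0.0274
gripper_force: 14.0
```

Call:
jog_arm(targets=[{"dx":-0.3,"dy":0,"dz":0,"rx":0,"ry":0,"rz":0,"gripper":0.9},{"dx":-0.6,"dy":0,"dz":0,"rx":0,"ry":0,"rz":0,"gripper":0.9},{"dx":-0.9,"dy":0,"dz":0,"rx":0,"ry":0,"rz":0,"gripper":0.9},{"dx":-1.2,"dy":0,"dz":0,"rx":0,"ry":0,"rz":0,"gripper":0.9},{"dx":-1.5,"dy":0,"dz":0,"rx":0,"ry":0,"rz":0,"gripper":0.9},{"dx":-1.8,"dy":0,"dz":0,"rx":0,"ry":0,"rz":0,"gripper":0.9},{"dx":-2,"dy":0,"dz":0,"rx":0,"ry":0,"rz":0,"gripper":0.9},{"dx":-2,"dy":0,"dz":0,"rx":0,"ry":0,"rz":0,"gripper":0.9}])

```text
t: 8.97
eef_pos: [0.4435, 0.2989, 0.0552]
ee_rot: [3.141, -0.002, -1.534]
force: [6.4, -6.6, -4.1]
width: 0.0275
gripper_force: 14.0
```

Call:
jog_arm(targets=[{"dx":-0.3,"dy":0,"dz":0,"rx":0,"ry":0,"rz":0,"gripper":0.9},{"dx":-0.6,"dy":0,"dz":0,"rx":0,"ry":0,"rz":0,"gripper":0.9},{"dx":-0.9,"dy":0,"dz":0,"rx":0,"ry":0,"rz":0,"gripper":0.9},{"dx":-1.2,"dy":0,"dz":0,"rx":0,"ry":0,"rz":0,"gripper":0.9},{"dx":-1.5,"dy":0,"dz":0,"rx":0,"ry":0,"rz":0,"gripper":0.9},{"dx":-1.8,"dy":0,"dz":0,"rx":0,"ry":0,"rz":0,"gripper":0.9},{"dx":-2,"dy":0,"dz":0,"rx":0,"ry":0,"rz":0,"gripper":0.9},{"dx":-2,"dy":0,"dz":0,"rx":0,"ry":0,"rz":0,"gripper":0.9}])

```text
t: 9.63
eef_pos: [0.4434, 0.3011, 0.0552]
ee_rot: [3.141, -0.002, -1.534]
force: [5.8, -5.5, -3.8]
width: 0.0284
gripper_force: 14.0
```

```bash
cat > red.py <<'E'
from station import arm
from h import *
import sys
for c,b in(('side',(225,255,240,272)),('top',(240,255,280,300))):
    F=grab(arm,c,sys.argv[1]+c)
    h=cv2.cvtColor(F['frame'],cv2.COLOR_RGB2HSV)[b[0]:b[1],b[2]:b[3]]; m=((h[...,0]<8)|(h[...,0]>172))&(h[...,1]>140)&(h[...,2]>90); print(c,'red px',m.sum(),h[m][:,1:].mean(0) if m.any() else '')
s=arm.get_state(); print(s['t'],s['eef_pos'],s['force'])
E
python3 red.py a
```

```text
side red px 0 
top red px 0 
9.7333 [0.44341461 0.30109835 0.05522661] [ 5.73014824 -7.04600438 -4.20003137]
```

Call:
jog_arm(targets=[{"dx":-0.3,"dy":0,"dz":0,"rx":0,"ry":0,"rz":0,"gripper":0.9},{"dx":-0.6,"dy":0,"dz":0,"rx":0,"ry":0,"rz":0,"gripper":0.9},{"dx":-0.9,"dy":0,"dz":0,"rx":0,"ry":0,"rz":0,"gripper":0.9},{"dx":-1.2,"dy":0,"dz":0,"rx":0,"ry":0,"rz":0,"gripper":0.9},{"dx":-1.5,"dy":0,"dz":0,"rx":0,"ry":0,"rz":0,"gripper":0.9},{"dx":-1.5,"dy":0,"dz":0,"rx":0,"ry":0,"rz":0,"gripper":0.9},{"dx":-1.5,"dy":0,"dz":0,"rx":0,"ry":0,"rz":0,"gripper":0.9},{"dx":-1.5,"dy":0,"dz":0,"rx":0,"ry":0,"rz":0,"gripper":0.9}])

```text
t: 10.4
eef_pos: [0.4434, 0.3025, 0.0552]
ee_rot: [3.141, -0.002, -1.534]
force: [5.3, -6.9, -4.4]
width: 0.0279
gripper_force: 14.0
```

```bash
python3 red.py b
```

```text
side red px 0 
top red px 0 
10.5 [0.44333728 0.3024736  0.0552003 ] [ 6.00690695 -6.81054218 -4.21778129]
```

Call:
jog_arm(targets=[{"dx":-0.3,"dy":0,"dz":0,"rx":0,"ry":0,"rz":0,"gripper":0.9},{"dx":-0.6,"dy":0,"dz":0,"rx":0,"ry":0,"rz":0,"gripper":0.9},{"dx":-0.9,"dy":0,"dz":0,"rx":0,"ry":0,"rz":0,"gripper":0.9},{"dx":-1.2,"dy":0,"dz":0,"rx":0,"ry":0,"rz":0,"gripper":0.9},{"dx":-1.5,"dy":0,"dz":0,"rx":0,"ry":0,"rz":0,"gripper":0.9},{"dx":-1.8,"dy":0,"dz":0,"rx":0,"ry":0,"rz":0,"gripper":0.9},{"dx":-2,"dy":0,"dz":0,"rx":0,"ry":0,"rz":0,"gripper":0.9},{"dx":-2,"dy":0,"dz":0,"rx":0,"ry":0,"rz":0,"gripper":0.9}])

```text
t: 11.17
eef_pos: [0.4433, 0.3044, 0.0552]
ee_rot: [3.141, -0.002, -1.534]
force: [7.2, -7.1, -4.4]
width: 0.0278
gripper_force: 14.0
```

```bash
python3 red.py c
```

```text
side red px 0 
top red px 0 
11.2667 [0.44331894 0.3044638  0.05523276] [ 5.68290973 -7.04281517 -3.35869823]
```

Call:
jog_arm(targets=[{"dx":-0.3,"dy":0,"dz":0,"rx":0,"ry":0,"rz":0,"gripper":0.9},{"dx":-0.6,"dy":0,"dz":0,"rx":0,"ry":0,"rz":0,"gripper":0.9},{"dx":-0.9,"dy":0,"dz":0,"rx":0,"ry":0,"rz":0,"gripper":0.9},{"dx":-1.2,"dy":0,"dz":0,"rx":0,"ry":0,"rz":0,"gripper":0.9},{"dx":-1.5,"dy":0,"dz":0,"rx":0,"ry":0,"rz":0,"gripper":0.9},{"dx":-1.8,"dy":0,"dz":0,"rx":0,"ry":0,"rz":0,"gripper":0.9},{"dx":-2,"dy":0,"dz":0,"rx":0,"ry":0,"rz":0,"gripper":0.9},{"dx":-2,"dy":0,"dz":0,"rx":0,"ry":0,"rz":0,"gripper":0.9}])

```text
t: 11.93
eef_pos: [0.4432, 0.3067, 0.0552]
ee_rot: [3.141, -0.002, -1.534]
force: [5.7, -7.3, -3.9]
width: 0.0276
gripper_force: 14.0
```

```bash
python3 red.py d
```

```text
side red px 4 [154.5  179.25]
top red px 0 
12.0333 [0.44323299 0.30668911 0.05522594] [ 5.71168857 -5.59721998 -4.55459179]
```

Call:
jog_arm(targets=[{"dx":-0.2,"dy":0,"dz":0,"rx":0,"ry":0,"rz":0,"gripper":0.9},{"dx":-0.4,"dy":0,"dz":0,"rx":0,"ry":0,"rz":0,"gripper":0.9},{"dx":-0.6,"dy":0,"dz":0,"rx":0,"ry":0,"rz":0,"gripper":0.9},{"dx":-0.8,"dy":0,"dz":0,"rx":0,"ry":0,"rz":0,"gripper":0.9},{"dx":-1,"dy":0,"dz":0,"rx":0,"ry":0,"rz":0,"gripper":0.9},{"dx":-1.2,"dy":0,"dz":0,"rx":0,"ry":0,"rz":0,"gripper":0.9},{"dx":-1.4,"dy":0,"dz":0,"rx":0,"ry":0,"rz":0,"gripper":0.9},{"dx":-1.5,"dy":0,"dz":0,"rx":0,"ry":0,"rz":0,"gripper":0.9}])

```text
t: 12.7
eef_pos: [0.4432, 0.3085, 0.0552]
ee_rot: [3.141, -0.001, -1.534]
force: [4.8, -5.0, -4.9]
width: 0.0281
gripper_force: 14.0
```

```bash
python3 red.py e
```

```text
side red px 9 [172.22222222 190.        ]
top red px 0 
12.8 [0.44317712 0.30857476 0.05521498] [ 4.65513789 -4.82587705 -5.52583987]
```

Call:
jog_arm(targets=[{"dx":-0.2,"dy":0,"dz":0,"rx":0,"ry":0,"rz":0,"gripper":0.9},{"dx":-0.4,"dy":0,"dz":0,"rx":0,"ry":0,"rz":0,"gripper":0.9},{"dx":-0.6,"dy":0,"dz":0,"rx":0,"ry":0,"rz":0,"gripper":0.9},{"dx":-0.8,"dy":0,"dz":0,"rx":0,"ry":0,"rz":0,"gripper":0.9},{"dx":-1,"dy":0,"dz":0,"rx":0,"ry":0,"rz":0,"gripper":0.9},{"dx":-1.2,"dy":0,"dz":0,"rx":0,"ry":0,"rz":0,"gripper":0.9},{"dx":-1.4,"dy":0,"dz":0,"rx":0,"ry":0,"rz":0,"gripper":0.9},{"dx":-1.5,"dy":0,"dz":0,"rx":0,"ry":0,"rz":0,"gripper":0.9}])

```text
t: 13.47
eef_pos: [0.4431, 0.3106, 0.0552]
ee_rot: [3.142, -0.0, -1.534]
force: [3.3, -1.9, -8.2]
width: 0.0276
gripper_force: 14.0
```

```bash
python3 red.py f
```

```text
side red px 18 [183.11111111 211.        ]
top red px 0 
13.5667 [0.44312203 0.31081033 0.05525069] [ 3.99187092 -1.30572454 -7.68005212]
```

Call:
jog_arm(targets=[{"dx":-0.2,"dy":0,"dz":0,"rx":0,"ry":0,"rz":0,"gripper":0.9},{"dx":-0.4,"dy":0,"dz":0,"rx":0,"ry":0,"rz":0,"gripper":0.9},{"dx":-0.6,"dy":0,"dz":0,"rx":0,"ry":0,"rz":0,"gripper":0.9},{"dx":-0.8,"dy":0,"dz":0,"rx":0,"ry":0,"rz":0,"gripper":0.9},{"dx":-1,"dy":0,"dz":0,"rx":0,"ry":0,"rz":0,"gripper":0.9},{"dx":-1,"dy":0,"dz":0,"rx":0,"ry":0,"rz":0,"gripper":0.9},{"dx":-1,"dy":0,"dz":0,"rx":0,"ry":0,"rz":0,"gripper":0.9},{"dx":-1,"dy":0,"dz":0,"rx":0,"ry":0,"rz":0,"gripper":0.9}])

```text
t: 14.23
eef_pos: [0.4431, 0.3117, 0.0553]
ee_rot: [-3.142, -0.0, -1.534]
force: [6.4, -2.3, -9.3]
width: 0.0276
gripper_force: 14.0
```

```bash
python3 red.py g
```

```text
side red px 39 [208.02564103 217.38461538]
top red px 0 
14.3333 [0.44307825 0.31175228 0.05525368] [ 6.05111822 -1.92522328 -9.50952872]
```

Run:
```python
from h import *
for n in('side0','fside','gside'):
    F=load(n);C=cloud(F);h=cv2.cvtColor(F['frame'],cv2.COLOR_RGB2HSV); m=((h[...,0]<8)|(h[...,0]>172))&(h[...,1]>140)&(h[...,2]>90)
    M=np.zeros_like(m);M[225:255,240:272]=1;m&=M; v,u=np.nonzero(m)
    print(n,m.sum(),u.mean().round(1),v.mean().round(1),u.min(),u.max(),v.min(),v.max(),np.median(C[m],0).round(4),C[m][:,0].min())
```

```text
side0 38 256.0 240.0 253 260 237 243 [0.4275 0.2669 0.0563] 0.16811144280909884
fside 18 257.6 239.4 256 260 237 242 [0.4307 0.2669 0.0555] 0.42805458880476144
gside 39 256.4 240.2 253 260 237 243 [0.4282 0.2671 0.0557] 0.42295904168313664
```

The red blob matches the original out state (39 px against 38, same place and depth), so the button has snapped out. Releasing.

Call:
jog_arm(targets=[{"dx":0,"dy":0,"dz":0,"rx":0,"ry":0,"rz":0,"gripper":0.3},{"dx":0,"dy":0,"dz":0,"rx":0,"ry":0,"rz":0,"gripper":0.2},{"dx":0,"dy":0,"dz":0,"rx":0,"ry":0,"rz":0,"gripper":0},{"dx":0,"dy":0,"dz":0,"rx":0,"ry":0,"rz":0,"gripper":0},{"dx":0,"dy":0,"dz":-5,"rx":0,"ry":0,"rz":0,"gripper":0},{"dx":0,"dy":0,"dz":-20,"rx":0,"ry":0,"rz":0,"gripper":0},{"dx":0,"dy":0,"dz":-45,"rx":0,"ry":0,"rz":0,"gripper":0},{"dx":0,"dy":0,"dz":-80,"rx":0,"ry":0,"rz":0,"gripper":0}])

```text
t: 15.0
eef_pos: [0.4418, 0.3106, 0.1348]
ee_rot: [3.139, -0.003, -1.534]
force: [0.5, 1.2, -0.4]
width: 0.0757
gripper_force: 0.0
```

```bash
python3 to.py .517 .462 .24 -1.07
```

```text
shift mm [-148.1  -80.4 -105.9] rot [ 0.004 -0.003 -0.464]
t 15.0 p [0.4418 0.3106 0.1348] [ 3.1385 -0.0033 -1.534 ] q [ 0.98  0.25 -0.43 -0.   -0.9  -0.94] F [ 0.5  1.2 -0.4] 0.07572871016084526 0.0
```

Call:
jog_arm(targets=[{"dx":0,"dy":0,"dz":-40,"rx":0,"ry":0,"rz":0,"gripper":0},{"dx":-10,"dy":-5,"dz":-75,"rx":0,"ry":0,"rz":-0.06,"gripper":0},{"dx":-35,"dy":-20,"dz":-98,"rx":0,"ry":0,"rz":-0.15,"gripper":0},{"dx":-65,"dy":-36,"dz":-106,"rx":0,"ry":0,"rz":-0.25,"gripper":0},{"dx":-95,"dy":-52,"dz":-106,"rx":0,"ry":0,"rz":-0.35,"gripper":0},{"dx":-125,"dy":-68,"dz":-106,"rx":0,"ry":0,"rz":-0.43,"gripper":0},{"dx":-142,"dy":-77,"dz":-106,"rx":0,"ry":0,"rz":-0.464,"gripper":0},{"dx":-148,"dy":-80,"dz":-106,"rx":0,"ry":0,"rz":-0.464,"gripper":0}])

```text
t: 15.67
eef_pos: [0.5181, 0.465, 0.2409]
ee_rot: [3.141, -0.0, -1.067]
force: [0.5, -0.1, -0.8]
width: 0.0875
gripper_force: 0.0
```

```bash
python3 to.py .517 .462 .115 -1.069
python3 - <<'E'
from station import arm
from h import *
s0=load('side0'); f=grab(arm,'side','s5')
for n,F in(('0',s0),('5',f)):
    C=cloud(F); 
    for nm,lo,hi in(('plate',[.45,.17,.098],[.55,.26,.108]),('red',[.46,.13,.09],[.54,.172,.115]),('sleeve',[.43,.1,.060],[.455,.42,.069])):
        P=C[np.all((C>lo)&(C<hi),-1)]; 
        if len(P): r=cv2.minAreaRect((P[:,:2]*1000).astype(np.float32)); print(n,nm,len(P),np.round(r[0],1),np.round(r[1],1),round(r[2],1),np.percentile(P[:,1],[2,50,98]).round(4))
    h=cv2.cvtColor(F['frame'],cv2.COLOR_RGB2HSV); m=((h[...,0]<8)|(h[...,0]>172))&(h[...,1]>140)&(h[...,2]>90); print('red px',m[225:255,240:272].sum())
x0,y0,x1,y1=200,110,400,310
cv2.imwrite('pics/s5c.png',cv2.resize(f['frame'][y0:y1,x0:x1,::-1],None,fx=3,fy=3,interpolation=cv2.INTER_CUBIC))
E
```

```text
shift mm [  2.1   2.4 125.9] rot [ 0.    -0.     0.002]
t 15.67 p [0.5181 0.465  0.2409] [ 3.1413e+00 -2.0000e-04 -1.0668e+00] q [ 1.01  0.4   0.05  0.   -1.23 -0.51] F [ 0.5 -0.1 -0.8] 0.08754649426224913 0.0
0 plate 445 [500.1 189.1] [100.   33.6] 2.4 [0.1882 0.1945 0.2051]
0 red 179 [468.8 153.2] [41.  12.8] 72.0 [0.1334 0.156  0.1713]
0 sleeve 1202 [442.5 249.4] [ 25.  282.1] 0.0 [0.12   0.2426 0.3831]
red px 38
5 plate 456 [505.6 221.1] [100.   77.1] 15.7 [0.2321 0.2369 0.2487]
5 red 181 [469.1 154.1] [41.4 13. ] 71.6 [0.1331 0.1556 0.171 ]
5 sleeve 1161 [442.5 247.4] [ 24.9 281.3] 0.1 [0.1196 0.2286 0.384 ]
red px 39
```

View pics/s5c.png

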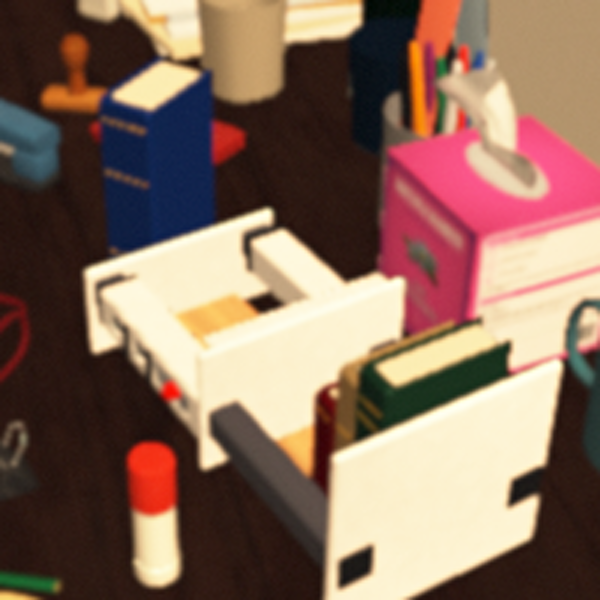

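The button is out in the window at crop (170,392). The plate has moved about 42.5 mm, giving a gap of about 60 mm. The bystanders haven't moved. Now to grasp the book.

Call:
jog_arm(targets=[{"dx":2,"dy":2.4,"dz":8,"rx":0,"ry":0,"rz":0,"gripper":0},{"dx":2,"dy":2.4,"dz":20,"rx":0,"ry":0,"rz":0,"gripper":0},{"dx":2,"dy":2.4,"dz":40,"rx":0,"ry":0,"rz":0,"gripper":0},{"dx":2,"dy":2.4,"dz":62,"rx":0,"ry":0,"rz":0,"gripper":0},{"dx":2,"dy":2.4,"dz":84,"rx":0,"ry":0,"rz":0,"gripper":0},{"dx":2,"dy":2.4,"dz":106,"rx":0,"ry":0,"rz":0,"gripper":0},{"dx":2,"dy":2.4,"dz":120,"rx":0,"ry":0,"rz":0,"gripper":0},{"dx":2,"dy":2.4,"dz":125,"rx":0,"ry":0,"rz":0,"gripper":0}], force=25)

```text
t: 16.38
eef_pos: [0.5154, 0.4579, 0.1142]
ee_rot: [3.14, -0.001, -1.071]
force: [0.5, 0.6, 0.9]
width: 0.0874
gripper_force: 0.0
```

Call:
jog_arm(targets=[{"dx":0,"dy":0,"dz":0,"rx":0,"ry":0,"rz":0,"gripper":0.3},{"dx":0,"dy":0,"dz":0,"rx":0,"ry":0,"rz":0,"gripper":0.3},{"dx":0,"dy":0,"dz":0,"rx":0,"ry":0,"rz":0,"gripper":0.3},{"dx":0,"dy":0,"dz":0,"rx":0,"ry":0,"rz":0,"gripper":0.3},{"dx":0,"dy":0,"dz":0,"rx":0,"ry":0,"rz":0,"gripper":0.3},{"dx":0,"dy":0,"dz":0,"rx":0,"ry":0,"rz":0,"gripper":0.3},{"dx":0,"dy":0,"dz":0,"rx":0,"ry":0,"rz":0,"gripper":0.3},{"dx":0,"dy":0,"dz":0,"rx":0,"ry":0,"rz":0,"gripper":0.3}])

```text
t: 17.05
eef_pos: [0.5159, 0.4595, 0.1168]
ee_rot: [3.141, -0.0, -1.07]
force: [-1.5, -1.3, 0.1]
width: 0.0786
gripper_force: 24.5
```

Grasped (opening 78.6 mm, 24.5 N). Lift.

Call:
jog_arm(targets=[{"dx":0,"dy":0,"dz":-5,"rx":0,"ry":0,"rz":0,"gripper":0.3},{"dx":0,"dy":0,"dz":-20,"rx":0,"ry":0,"rz":0,"gripper":0.3},{"dx":0,"dy":0,"dz":-40,"rx":0,"ry":0,"rz":0,"gripper":0.3},{"dx":0,"dy":0,"dz":-62,"rx":0,"ry":0,"rz":0,"gripper":0.3},{"dx":0,"dy":0,"dz":-86,"rx":0,"ry":0,"rz":0,"gripper":0.3},{"dx":0,"dy":0,"dz":-110,"rx":0,"ry":0,"rz":0,"gripper":0.3},{"dx":0,"dy":0,"dz":-130,"rx":0,"ry":0,"rz":0,"gripper":0.3},{"dx":0,"dy":0,"dz":-145,"rx":0,"ry":0,"rz":0,"gripper":0.3}], force=30)

```text
t: 17.72
eef_pos: [0.5167, 0.4603, 0.2641]
ee_rot: [-3.139, 0.001, -1.07]
force: [0.8, 0.3, -4.2]
width: 0.0782
gripper_force: 29.6
```

```bash
python3 to.py .504 .2005 .262 -1.536
```

```text
shift mm [221.7 135.9   1.5] rot [-0.002  0.002  0.466]
t 17.72 p [0.5167 0.4603 0.2641] [-3.1389e+00  1.1000e-03 -1.0697e+00] q [ 1.01  0.38  0.07  0.   -1.27 -0.51] F [ 0.8  0.3 -4.2] 0.07824848344339688 29.573426842689514
```

Call:
jog_arm(targets=[{"dx":8,"dy":5,"dz":1,"rx":0,"ry":0,"rz":0.017,"gripper":0.3},{"dx":28,"dy":17,"dz":1,"rx":0,"ry":0,"rz":0.06,"gripper":0.3},{"dx":54,"dy":33,"dz":1,"rx":0,"ry":0,"rz":0.115,"gripper":0.3},{"dx":82,"dy":50,"dz":1,"rx":0,"ry":0,"rz":0.172,"gripper":0.3},{"dx":110,"dy":67,"dz":1,"rx":0,"ry":0,"rz":0.231,"gripper":0.3},{"dx":138,"dy":85,"dz":1,"rx":0,"ry":0,"rz":0.29,"gripper":0.3},{"dx":160,"dy":98,"dz":1,"rx":0,"ry":0,"rz":0.336,"gripper":0.3},{"dx":174,"dy":107,"dz":1,"rx":0,"ry":0,"rz":0.366,"gripper":0.3}])

```text
t: 18.38
eef_pos: [0.505, 0.2526, 0.2599]
ee_rot: [3.141, -0.0, -1.44]
force: [0.1, 0.5, -4.4]
width: 0.0787
gripper_force: 29.6
```

```bash
python3 to.py .504 .2005 .262 -1.536
```

```text
shift mm [51.6  7.8 -2.1] rot [ 0.001 -0.     0.096]
t 18.38 p [0.505  0.2526 0.2599] [ 3.1406e+00 -4.0000e-04 -1.4402e+00] q [ 0.81  0.17 -0.22 -0.   -1.18 -0.68] F [ 0.1  0.5 -4.4] 0.07874018631834726 29.571228325366974
```

Call:
jog_arm(targets=[{"dx":8,"dy":1,"dz":-1,"rx":0,"ry":0,"rz":0.015,"gripper":0.3},{"dx":18,"dy":3,"dz":-2,"rx":0,"ry":0,"rz":0.035,"gripper":0.3},{"dx":29,"dy":5,"dz":-2,"rx":0,"ry":0,"rz":0.056,"gripper":0.3},{"dx":39,"dy":6,"dz":-2,"rx":0,"ry":0,"rz":0.076,"gripper":0.3},{"dx":47,"dy":7,"dz":-2,"rx":0,"ry":0,"rz":0.09,"gripper":0.3},{"dx":51,"dy":7.8,"dz":-2,"rx":0,"ry":0,"rz":0.096,"gripper":0.3},{"dx":51.5,"dy":7.8,"dz":-2,"rx":0,"ry":0,"rz":0.096,"gripper":0.3},{"dx":51.5,"dy":7.8,"dz":-2,"rx":0,"ry":0,"rz":0.096,"gripper":0.3}])

```text
t: 19.05
eef_pos: [0.5052, 0.2037, 0.2625]
ee_rot: [-3.142, 0.0, -1.532]
force: [0.5, -1.2, -3.4]
width: 0.0789
gripper_force: 29.6
```

```bash
python3 to.py .504 .2005 .135 -1.536
python3 - <<'E'
from station import arm
from h import *
f=grab(arm,'side','s6')
x0,y0,x1,y1=210,80,400,310
cv2.imwrite('pics/s6c.png',cv2.resize(f['frame'][y0:y1,x0:x1,::-1],None,fx=2.6,fy=2.6,interpolation=cv2.INTER_CUBIC))
C=cloud(f)
h=cv2.cvtColor(f['frame'],cv2.COLOR_RGB2HSV); m=(h[...,0]>105)&(h[...,0]<128)&(h[...,1]>130)&np.all((C>[.42,.14,.12])&(C<[.6,.28,.3]),-1)
P=C[m]; print(len(P),P.min(0),P.max(0))
# spine face (-x) and -y face: y extent of spine, per z
for a in(2,10,50,90,98): print(a,np.percentile(P,a,axis=0).round(4))
E
```

```text
shift mm [  3.1   1.4 127.5] rot [-0.     0.     0.004]
t 19.05 p [0.5052 0.2037 0.2625] [-3.1416e+00  1.0000e-04 -1.5318e+00] q [ 0.74  0.14 -0.26 -0.   -1.18 -0.7 ] F [ 0.5 -1.2 -3.4] 0.07889035445952786 29.571915864944458
3675 [0.46526134 0.18151237 0.15105075] [0.54486803 0.22325296 0.29729181]
2 [0.4667 0.1829 0.1559]
10 [0.4681 0.1837 0.171 ]
50 [0.4983 0.1854 0.226 ]
90 [0.5334 0.1884 0.2825]
98 [0.5408 0.2122 0.2932]
```

View pics/s6c.png

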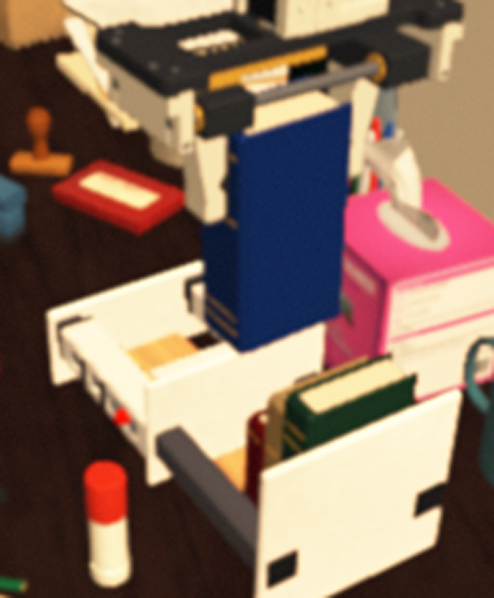

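Book hangs straight above the gap, and there's nothing below it but shelf. Lowering.

Call:
jog_arm(targets=[{"dx":3,"dy":1.4,"dz":3,"rx":0,"ry":0,"rz":0.004,"gripper":0.3},{"dx":4.5,"dy":1.4,"dz":10,"rx":0,"ry":0,"rz":0.004,"gripper":0.3},{"dx":4.5,"dy":1.4,"dz":20,"rx":0,"ry":0,"rz":0.004,"gripper":0.3},{"dx":4.5,"dy":1.4,"dz":30,"rx":0,"ry":0,"rz":0.004,"gripper":0.3},{"dx":4.5,"dy":1.4,"dz":38,"rx":0,"ry":0,"rz":0.004,"gripper":0.3},{"dx":4.5,"dy":1.4,"dz":46,"rx":0,"ry":0,"rz":0.004,"gripper":0.3},{"dx":4.5,"dy":1.4,"dz":52,"rx":0,"ry":0,"rz":0.004,"gripper":0.3},{"dx":4.5,"dy":1.4,"dz":54,"rx":0,"ry":0,"rz":0.004,"gripper":0.3}])

```text
t: 19.77
eef_pos: [0.5034, 0.1988, 0.207]
ee_rot: [3.14, -0.001, -1.536]
force: [-0.5, -0.3, -4.6]
width: 0.0783
gripper_force: 29.6
```

```bash
python3 to.py .504 .1995 .131 -1.536
python3 - <<'E'
from station import arm
from h import *
f=grab(arm,'side','s7'); C=cloud(f)
h=cv2.cvtColor(f['frame'],cv2.COLOR_RGB2HSV); m=(h[...,0]>105)&(h[...,0]<128)&(h[...,1]>130)&np.all((C>[.42,.14,.11])&(C<[.6,.28,.25]),-1)
P=C[m]; print(len(P)); 
for a in(2,10,50,90,98): print(a,np.percentile(P,a,axis=0).round(4))
E
```

```text
shift mm [-0.8 -0.7 76. ] rot [ 0.002 -0.001  0.   ]
t 19.77 p [0.5034 0.1988 0.207 ] [ 3.1399e+00 -1.1000e-03 -1.5359e+00] q [ 0.74  0.17 -0.34 -0.   -1.06 -0.7 ] F [-0.5 -0.3 -4.6] 0.07827673977892059 29.57117736339569
2923
2 [0.4646 0.1781 0.1177]
10 [0.4661 0.1789 0.1288]
50 [0.4957 0.1805 0.1769]
90 [0.5313 0.1847 0.2293]
98 [0.5384 0.2096 0.2392]
```

Call:
jog_arm(targets=[{"dx":0,"dy":-0.5,"dz":8,"rx":0,"ry":0,"rz":0,"gripper":0.3},{"dx":0,"dy":-0.5,"dz":18,"rx":0,"ry":0,"rz":0,"gripper":0.3},{"dx":0,"dy":-0.5,"dz":28,"rx":0,"ry":0,"rz":0,"gripper":0.3},{"dx":0,"dy":-0.5,"dz":38,"rx":0,"ry":0,"rz":0,"gripper":0.3},{"dx":0,"dy":-0.5,"dz":48,"rx":0,"ry":0,"rz":0,"gripper":0.3},{"dx":0,"dy":-0.5,"dz":58,"rx":0,"ry":0,"rz":0,"gripper":0.3},{"dx":0,"dy":-0.5,"dz":66,"rx":0,"ry":0,"rz":0,"gripper":0.3},{"dx":0,"dy":-0.5,"dz":71,"rx":0,"ry":0,"rz":0,"gripper":0.3}])

```text
t: 20.48
eef_pos: [0.504, 0.1988, 0.136]
ee_rot: [3.14, -0.001, -1.536]
force: [-0.2, -0.1, -4.6]
width: 0.0783
gripper_force: 29.6
```

Free so far; now to the shelf, slowly.

Call:
jog_arm(targets=[{"dx":0,"dy":0,"dz":1,"rx":0,"ry":0,"rz":0,"gripper":0.3},{"dx":0,"dy":0,"dz":2,"rx":0,"ry":0,"rz":0,"gripper":0.3},{"dx":0,"dy":0,"dz":3,"rx":0,"ry":0,"rz":0,"gripper":0.3},{"dx":0,"dy":0,"dz":4,"rx":0,"ry":0,"rz":0,"gripper":0.3},{"dx":0,"dy":0,"dz":5,"rx":0,"ry":0,"rz":0,"gripper":0.3},{"dx":0,"dy":0,"dz":6,"rx":0,"ry":0,"rz":0,"gripper":0.3},{"dx":0,"dy":0,"dz":6.5,"rx":0,"ry":0,"rz":0,"gripper":0.3},{"dx":0,"dy":0,"dz":6.5,"rx":0,"ry":0,"rz":0,"gripper":0.3}])

```text
t: 21.15
eef_pos: [0.5044, 0.1991, 0.1311]
ee_rot: [-3.142, 0.0, -1.536]
force: [-0.4, 0.1, -4.3]
width: 0.0785
gripper_force: 29.6
```

Call:
jog_arm(targets=[{"dx":0,"dy":0,"dz":0.5,"rx":0,"ry":0,"rz":0,"gripper":0.3},{"dx":0,"dy":0,"dz":1,"rx":0,"ry":0,"rz":0,"gripper":0.3},{"dx":0,"dy":0,"dz":1.5,"rx":0,"ry":0,"rz":0,"gripper":0.3},{"dx":0,"dy":0,"dz":2,"rx":0,"ry":0,"rz":0,"gripper":0.3},{"dx":0,"dy":0,"dz":2.5,"rx":0,"ry":0,"rz":0,"gripper":0.3},{"dx":0,"dy":0,"dz":2.5,"rx":0,"ry":0,"rz":0,"gripper":0.3},{"dx":0,"dy":0,"dz":2.5,"rx":0,"ry":0,"rz":0,"gripper":0.3},{"dx":0,"dy":0,"dz":2.5,"rx":0,"ry":0,"rz":0,"gripper":0.3}])

```text
t: 21.82
eef_pos: [0.5045, 0.1991, 0.1288]
ee_rot: [-3.141, 0.0, -1.536]
force: [-0.5, -1.1, 0.7]
width: 0.0787
gripper_force: 29.5
```

The book is resting on the shelf (weight taken off). Release, then rise.

Call:
jog_arm(targets=[{"dx":0,"dy":0,"dz":0,"rx":0,"ry":0,"rz":0,"gripper":0.08},{"dx":0,"dy":0,"dz":0,"rx":0,"ry":0,"rz":0,"gripper":0.04},{"dx":0,"dy":0,"dz":0,"rx":0,"ry":0,"rz":0,"gripper":0},{"dx":0,"dy":0,"dz":0,"rx":0,"ry":0,"rz":0,"gripper":0},{"dx":0,"dy":0,"dz":0,"rx":0,"ry":0,"rz":0,"gripper":0},{"dx":0,"dy":0,"dz":0,"rx":0,"ry":0,"rz":0,"gripper":0},{"dx":0,"dy":0,"dz":0,"rx":0,"ry":0,"rz":0,"gripper":0},{"dx":0,"dy":0,"dz":0,"rx":0,"ry":0,"rz":0,"gripper":0}])

```text
t: 22.48
eef_pos: [0.5044, 0.1991, 0.1286]
ee_rot: [-3.142, 0.0, -1.536]
force: [0.1, -0.1, 1.2]
width: 0.0875
gripper_force: 0.0
```

Call:
jog_arm(targets=[{"dx":0,"dy":0,"dz":-4,"rx":0,"ry":0,"rz":0,"gripper":0},{"dx":0,"dy":0,"dz":-12,"rx":0,"ry":0,"rz":0,"gripper":0},{"dx":0,"dy":0,"dz":-24,"rx":0,"ry":0,"rz":0,"gripper":0},{"dx":0,"dy":0,"dz":-40,"rx":0,"ry":0,"rz":0,"gripper":0},{"dx":0,"dy":0,"dz":-60,"rx":0,"ry":0,"rz":0,"gripper":0},{"dx":0,"dy":0,"dz":-80,"rx":0,"ry":0,"rz":0,"gripper":0},{"dx":0,"dy":0,"dz":-100,"rx":0,"ry":0,"rz":0,"gripper":0},{"dx":0,"dy":0,"dz":-115,"rx":0,"ry":0,"rz":0,"gripper":0}])

```text
t: 23.15
eef_pos: [0.5048, 0.1993, 0.2463]
ee_rot: [-3.14, 0.001, -1.536]
force: [0.1, 0.8, 0.1]
width: 0.0878
gripper_force: 0.0
```

Run:
```python
from station import arm
from h import *
f=grab(arm,'side','s9'); C=cloud(f); print(arm.get_state()['eef_pos'],arm.get_state()['width'])
h=cv2.cvtColor(f['frame'],cv2.COLOR_RGB2HSV); m=(h[...,0]>105)&(h[...,0]<128)&(h[...,1]>130)&np.all((C>[.42,.14,.11])&(C<[.6,.28,.25]),-1)
P=C[m]
for a in(2,50,98): print(a,np.percentile(P,a,axis=0).round(4))
m=((h[...,0]<8)|(h[...,0]>172))&(h[...,1]>140)&(h[...,2]>90); print('red px',m[225:255,240:272].sum(), 'glue',np.argwhere(m[250:285,235:265]).mean(0)+[250,235])
x0,y0,x1,y1=190,120,460,320
cv2.imwrite('pics/s9c.png',cv2.resize(f['frame'][y0:y1,x0:x1,::-1],None,fx=2.9,fy=2.9,interpolation=cv2.INTER_CUBIC))
```

```text
[0.50600063 0.1997963  0.24912072] 0.08778312541046694
2 [0.4675 0.1785 0.114 ]
50 [0.4927 0.181  0.1385]
98 [0.5421 0.2153 0.163 ]
red px 39 glue [268.70619946 250.14555256]
```

View pics/s9c.png

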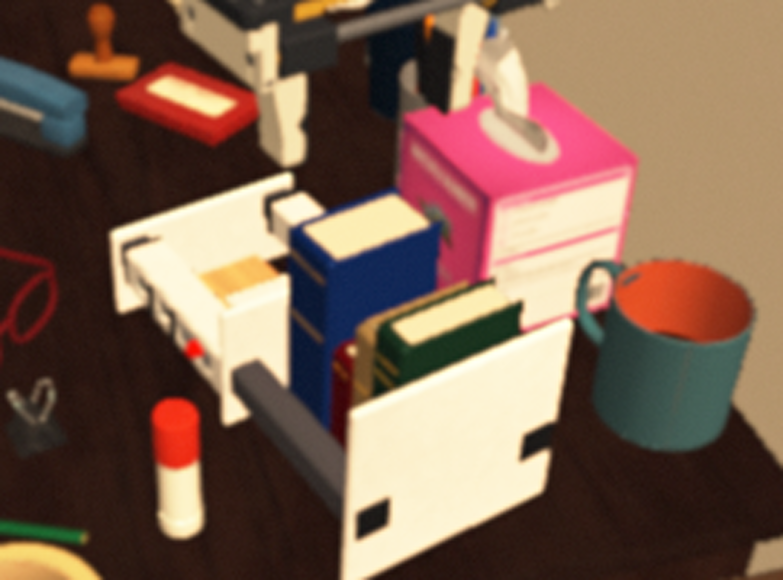

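The blue book stands upright in the gap at crop (360,290), top z≈0.163. The button is out at (193,350), the glue stick, clip and mug are unmoved, and the gripper is clear.

```bash
python3 -c "
from station import arm
print(arm.job_done())"
```

```text
the job is handed in; nothing more can be done
None
```

I slid the book end about 43 mm to the next hole, where the button snapped fully out again, and stood the blue book upright in the gap; the mug, binder clip and glue stick look unmoved, and I handed the job in at about 23 s.

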